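Load a bench tape dispenser by skewering the rolls on its axle

TASK

Load the tape dispenser: lift its steel axle out of the notches, run it through the cores of the three tan rolls that stand side by side in the storage rack, lift them off together on the axle, and lay the axle back in both notches so that the three rolls hang between the dispenser's cheeks, then push its hinged cover over until it is fully shut. Leave the blue roll standing in its bay at the end of the rack, don't handle the rolls with the fingers, and don't disturb the other things on the desk.

Things in the scene. Friction and masses are not known exactly. Their poses are not given: they have to be found in the camera images.
- dispenser: dark heavy tape dispenser, fixed. Origin on the desk under its middle; y along the axle, z up, cutter bar on its -x side (x = -62 mm, 55 mm high, only between the cheeks). Base 146 x 154 mm, 14 mm high. Two upright grey cheeks, 6 mm thick (y = +-65 to +-71 mm), 56 mm wide, 96 mm high, each with a notch in its top at x = 0; behind them hinge posts, x = 48 to 66 mm, 114 mm high
- cover (a joint): the dispenser's hinged cover, a clear panel in a grey frame, 116 mm wide (y), 118 mm from hinge to free edge, 4 mm thick: 0 rad = shut, level over the rolls, its top 111 mm over the desk; 1.57 = upright; starts open, leaning back at 1.72 to 1.86 (stop at 1.9). Hinge axis along the dispenser's y at x = 58 mm, 106 mm over the desk; light friction (about 1 N at the edge) holds it where it is left
- cover_edge (a point): middle of the cover's free edge, on its outer face (the face that looks up when shut and back, away from the robot, when open). Push on this face to swing the cover over; when shut the point lies at x = -60 mm of the dispenser
- seat (a point): point of the dispenser midway between its two notches, where the middle of a seated axle's centre line lies: 72 mm over the desk; axes as the dispenser. Each notch is open at the top, 17 mm wide, its floor 65 mm over the desk, its sides straight up to 84 mm, then flaring to 38 mm wide at 95 mm. Rolls hanging on a seated axle clear the base
- axle: loose steel axle, a plain round bar 14 mm in diameter and 230 mm long with blunt tapered ends (last 6 mm) and dark ribbed grip bands on the last 30 mm; both ends alike, about 100 g. Origin at its middle, its y axis along it (ends at y = +-115 mm). It starts in the dispenser's notches, sticking out about 44 mm past each cheek; it may roll about its y axis
- axle_end_p (a point): the tip of the axle at its +y end, on the centre line
- axle_end_n (a point): the tip of the axle at its -y end, on the centre line
- rack: grey storage rack, fixed, 96 mm deep (x), 236 mm long (y). Origin on the desk under its middle. Seven bays at y = 0, +-32, +-64, +-96 mm, parted by fins whose tops are 30 mm over the desk. Tan rolls stand in the bays at -32, 0, 32 mm; the blue roll at +96 or -96 mm (either); the bays at +-64 mm are empty; the other end bay holds only a low plug (top 16 mm over the desk)
- row (a point): point of the rack at the hole centre of the middle tan roll, 51 mm over the desk; y runs along the row of holes. The tan rolls fill y = -44 to 44 mm; 40 mm free length parts the outer tan roll from the blue roll. From the end without the blue roll an axle at this height meets nothing before the tan rolls
- tan_roll_a: tan masking tape standing on edge: outside diameter 72 mm, cardboard core with a 30 mm hole right through, 24 mm wide, about 60 g. Origin at its centre, its y axis is the axis of the hole (x and z may be turned about it). Starts in the bay at y = -32 mm of the rack.
- tan_roll_b: tan masking tape standing on edge: outside diameter 72 mm, cardboard core with a 30 mm hole right through, 24 mm wide, about 60 g. Origin at its centre, its y axis is the axis of the hole (x and z may be turned about it). Starts in the bay at y = 0 of the rack.
- tan_roll_c: tan masking tape standing on edge: outside diameter 72 mm, cardboard core with a 30 mm hole right through, 24 mm wide, about 60 g. Origin at its centre, its y axis is the axis of the hole (x and z may be turned about it). Starts in the bay at y = +32 mm of the rack.
- blue_roll: blue masking tape standing on edge: outside diameter 72 mm, cardboard core with a 30 mm hole right through, 24 mm wide, about 60 g. Origin at its centre, its y axis is the axis of the hole (x and z may be turned about it). Stays in its end bay of the rack.
- plug: black round plug, 22 mm across, 9 mm high, lying on the floor of the other end bay. Origin under its middle.
- vial: clear round parts vial with a red cap, 30 mm across, 44 mm high, standing. Origin under its middle. Leave alone.
- marker: white and black marker pen, 17 x 135 x 16 mm, lying along its y axis. Origin under its middle. Leave alone. Behind it, 0.66 m ahead and 0.43 m left of the robot, stands a tall fixed comparator stand: keep the arm clear of it on the way in.
- driver: yellow-handled screwdriver, 19 x 158 x 16 mm, lying along its y axis. Origin under its middle. Leave alone.
- calc: pocket calculator, 140 x 92 x 25 mm, lying flat. Origin under its middle. Leave alone.
Mind the look-alikes: they are no part of the job. What is shaped like the tan_roll_a but pink is not meant.

How it is judged:
By the outcome, as a careful person would: the job done as asked, in the order asked, and still so for the second after the job is handed in, with the robot touching nothing.
It also fails if it takes over 69 s, if anything falls off the work surface, if the arm or the gripper's body presses on something with over 40 N, if the wrist force passes 120 N, or if a joint passes its speed limit or range.

ROBOT

A 6-joint arm with a two-finger parallel gripper is mounted at the origin on a cart in front of the work surface, level with it; the furniture and walls round the work are solid. World frame = base frame: x ahead of the robot, y to its left, z up, the work surface at z = 0. Lengths are in m, angles in rad, forces in N, time in s.
With the tool pointing down it reaches from about 0.3 to 0.875 m from the base axis. Payload 4.2 kg.
Tool frame: the origin (TCP) lies between the finger pads; the fingertips stand 11 mm ahead of it and the grasp point (between the pads) lies 8 mm behind it; z points along the fingers, y is the line along which they close (so a half turn about z gives the same grasp; the last joint's range is limited). The gripper opens to 85 mm and grips with 20 to 120 N. Pads are 22 mm wide; open, the fingers measure 114 mm over their backs; the gripper's body (76 mm by 85 mm) begins 54 mm behind the grasp point. The pads swing forward as they close: fully open they stand 13 mm farther back than shut.
Start: joints at [1.119, 0.32, 1.565, -0, 1.257, -0.02], TCP at [0.241, 0.522, 0.242] pointing down, gripper open.
Joint ranges: [-3.11, 3.11], [-0.84, 2.01], [0.21, 2.61], [-1.34, 4.49], [0.05, 2.63], [-2.56, 2.56]. Speed limits (rad/s): [2.57, 2.57, 3.14, 3.14, 3.14, 3.14].

INTERFACE

Orientations are given as a unit quaternion [x, y, z, w].
In Python, from cell import * gives the robot as it stands.
- The arm moves only by the shell command python3 -m jog 'ROWS' [FORCE]. ROWS is JSON, one flat list of numbers, 7 for each row, row after row: the shift along the tool's x, y, z as a fraction of full scale, then the turn, a rotation vector about the tool's x, y, z as a fraction of full scale, then the closure in counts, from 0 (fully open) to 255 (shut). In form: [dx, dy, dz, ax, ay, az, grip, dx, dy, dz, ax, ay, az, grip, ...]. A call has exactly 5 rows; each row shifts and turns the commanded pose from where the row before left it, along the tool's axes as they then stand; what a row does not reach is not made up. Full scale, the value 1, is 40 mm for a shift and 360 degrees for a turn. A row lasts 1/10 s, in which the tool goes at most 50 mm and 8.59 degrees, less where a joint would pass 70% of its speed; a pose out of reach is approached as far as the arm can. A call with a number of a shift or a turn outside -1 to 1 is refused whole. A call with a gripper value outside its range is refused whole. The fingers move at their own pace and stop on an object; FORCE is the grip in N (left out, the last holds). Time passes only in rows, so rows that do not move let the fingers close, or fill a call up. It gives the time, the measured TCP pose, the force, the opening and the grip force at its end, in the units of the state.
- sense(): the state, without advancing time (a new reading comes with each control period).
- capture(name): name is "scene" or "top" or "wrist"; returns the picture (400x640x3 uint8, blue, green, red); there is no depth.
- camera_params(name): a dict with "vfov" (degrees; the focal length in pixels is half the picture's height over the tangent of half this angle, whatever the lens; pixels are square), "cx", "cy" (the principal point, pixels), "eye" and "rotation" of the camera in the world; the wrist camera has in their place "T_tool_cam" (4x4, takes a point from camera to tool coordinates, whose origin is the TCP and whose axes are the flange's). Camera axes: x right, y down, z forward; pixel columns grow to the right and rows downward; lengths in m; the calibration is good to about 2 mm. A picture is of the moment at which its call begins: read the wrist's pose just before it. camera_params takes no time and is no camera call.
- close_job(): hands the job in; it is judged then, once.
The state is a dict: "t": time; "joint_pos": joint angles; "qvel": joint speeds; "joint_torque": joint torques, N m; "eef_pos": TCP position; "ee_rot": TCP orientation; "ft_force": force on the tool from outside, world axes, zero at the start; "torque": the same for the moment, N m; "grip_width": opening from 0.0 (shut) to 1.0 (fully open); "grip_force": force on a finger pad.
Only numpy, scipy, OpenCV 4.12 (cv2) and the standard library are available. Lean on these libraries where they do the work, as an engineer would, in place of code of your own. Each camera call takes 0.05 s, during which the arm holds its last target. There are 200 camera calls.

## Working session

There is one attempt and no reset: what is moved stays moved. The work goes in short steps, Python scripts to look and compute and a shell command to move; the robot and the scene stay as the last step left them, time stands still between calls to the robot, and variables do not carry over. Pictures are saved under pics/ and viewed, at most 10 in all, crops included, and the job is handed in when it is done.

```bash
mkdir -p pics; ls
python3 - <<'E'
from cell import *
import cv2,numpy as np
np.set_printoptions(precision=4,suppress=True)
s=sense();print(s)
for n in("scene","top","wrist"):
    print(n,camera_params(n))
for n in("scene","top"):
    cv2.imwrite(f"pics/{n}0.png",capture(n))
E
```

```text
pics
{'t': 0.0, 'joint_pos': array([ 1.119 ,  0.3203,  1.5657, -0.    ,  1.2574, -0.02  ]), 'qvel': array([-0.001 , -0.0011,  0.0011,  0.0001,  0.0021, -0.001 ]), 'joint_torque': array([  0.0006, -41.5535, -23.4161,   0.    ,   0.0084,   0.    ]), 'eef_pos': array([0.2404, 0.5218, 0.2415]), 'ee_rot': array([ 0.2142,  0.9768, -0.0009, -0.0002]), 'ft_force': array([-0.4763, -0.1782, -0.6363]), 'torque': array([0.003 , 0.0268, 0.0139]), 'grip_force': 0.0, 'grip_width': 0.9979321323582006}
scene {'vfov': 48.83423908058381, 'cx': 323.89408528353835, 'cy': 198.01867340002494, 'eye': array([-0.3719, -0.521 ,  0.8001]), 'rotation': array([ 0.7622, -0.4375,  0.2311, -0.4175])}
top {'vfov': 42.70491461719709, 'cx': 329.357187551, 'cy': 205.05265372408962, 'eye': array([0.3821, 0.0575, 1.3887]), 'rotation': array([ 0.7159, -0.6961,  0.0438, -0.0318])}
wrist {'vfov': 67.24567119021896, 'cx': 321.69763643279015, 'cy': 202.93010494927773, 'T_tool_cam': array([[-0.0007, -0.9573, -0.289 ,  0.074 ],
       [ 1.    , -0.0007, -0.0002, -0.0001],
       [ 0.    , -0.289 ,  0.9573, -0.1312],
       [ 0.    ,  0.    ,  0.    ,  1.    ]])}
```

View pics/scene0.png

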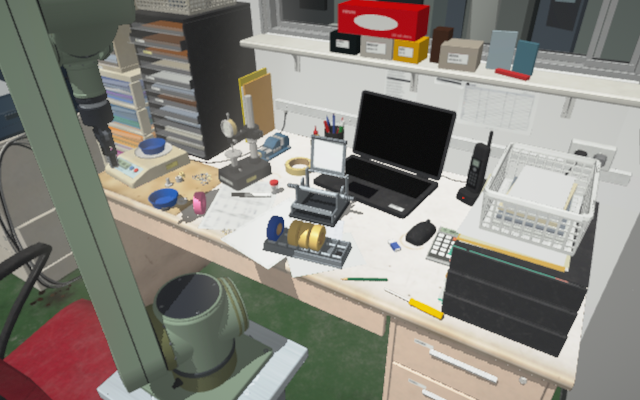

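View pics/top0.png

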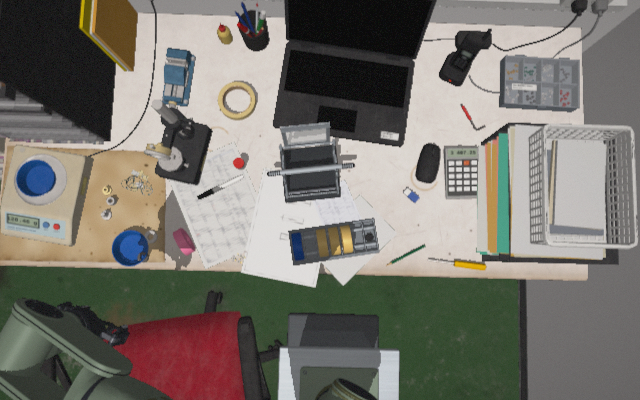

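The scene view shows the blue roll at (275,228), tan rolls at (295–318,235) and the dispenser at (322,200). Lookalikes are the pink roll at (200,203) and the tan ring on the desk at (297,165). In the top view, the rack is at (335,240), the blue roll at (297,247) at the left end, the axle runs (268,172)–(354,165), and the lookalikes are the pink roll (183,240) and the tan ring (238,99). I choose the rack rolls and will check them in a close crop.

```bash
cat > h.py <<'E'
from cell import *
import cv2,numpy as np
from scipy.spatial.transform import Rotation as R
np.set_printoptions(precision=4,suppress=True)
def cam(n):
    p=camera_params(n);f=200/np.tan(np.radians(p["vfov"]/2))
    if n=="wrist":
        s=sense();T=np.eye(4);T[:3,:3]=R.from_quat(s["ee_rot"]).as_matrix();T[:3,3]=s["eef_pos"]
        T=T@np.array(p["T_tool_cam"]);return f,p["cx"],p["cy"],T[:3,:3],T[:3,3]
    return f,p["cx"],p["cy"],R.from_quat(p["rotation"]).as_matrix(),np.array(p["eye"])
def w(c,u,v,z):
    f,cx,cy,M,e=c;d=M@np.array([(u-cx)/f,(v-cy)/f,1]);return e+d*(z-e[2])/d[2]
def px(c,P):
    f,cx,cy,M,e=c;q=M.T@(np.asarray(P)-e);return np.array([cx+f*q[0]/q[2],cy+f*q[1]/q[2]])
E
python3 - <<'E'
from h import *
c=cam("top")
for n,u,v,z in[("axleL",268,172,.072),("axleR",354,165,.072),("rackblue",296,247,.05),("rackRend",379,237,.03),("rackcorner",289,236,.0),("base",350,390,0),("vial",240,162,.04)]:print(n,w(c,u,v,z))
im=cv2.imread("pics/top0.png")[110:275,225:400]
cv2.imwrite("pics/topc.png",cv2.resize(im,None,fx=3.5,fy=3.5,interpolation=cv2.INTER_CUBIC))
E
```

```text
axleL [0.6056 0.1988 0.072 ]
axleR [ 0.6309 -0.0246  0.072 ]
rackblue [0.4137 0.1205 0.05  ]
rackRend [ 0.4467 -0.098   0.03  ]
rackcorner [0.4441 0.1428 0.    ]
base [ 0.044  -0.0317  0.    ]
vial [0.6358 0.2778 0.04  ]
```

View pics/topc.png

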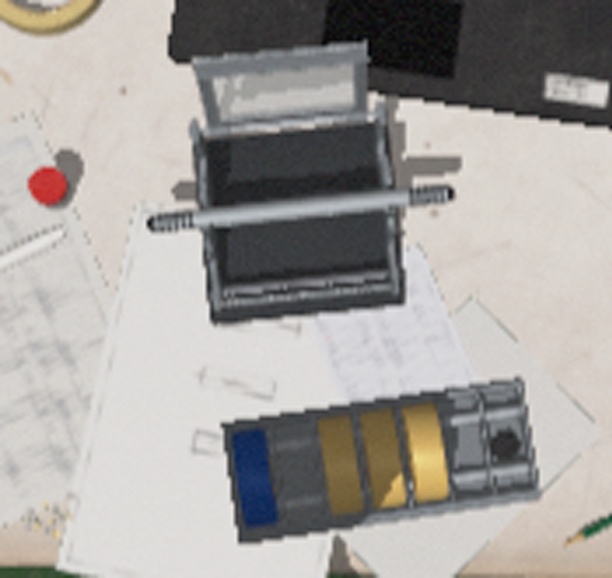

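The crop (x3.5, offset 225,110) confirms three tan rolls at crop (342,465), (383,459) and (427,452), with blue at (255,478), the +y end. The plug is at (505,443) in the right end bay, so that end is free for entry. Axle tips are at (148,223) and (455,194), and the red vial cap is at (48,186), close to the left tip.

Run:
```python
from h import *
c=cam("top")
def C(u,v,z):return w(c,225+u/3.5,110+v/3.5,z)
p=C(148,223,.072);n=C(455,194,.072);d=p-n
print("axle",p,n,np.linalg.norm(d),np.degrees(np.arctan2(-d[0],d[1])),"mid",(p+n)/2)
P=[C(u,v,.06) for u,v in((255,478),(342,465),(383,459),(427,452))]
for q in P:print("roll",q)
d=P[0]-P[3];print(np.linalg.norm(d),np.degrees(np.arctan2(-d[0],d[1])))
for z in(0,.03):
  K=[C(u,v,z) for u,v in((222,424),(522,380),(538,495),(240,541))]
  print(K, sum(K)/4); d=K[0]-K[1];print(np.linalg.norm(d),np.degrees(np.arctan2(-d[0],d[1])));d=K[3]-K[2];print(np.linalg.norm(d),np.degrees(np.arctan2(-d[0],d[1])))
print("grip", n+(p-n)/np.linalg.norm(p-n)*0.017)
```

```text
axle [0.601  0.2005 0.072 ] [ 0.6298 -0.0273  0.072 ] 0.22956128078140214 7.20187009312571 mid [0.6154 0.0866 0.072 ]
roll [0.4147 0.1153 0.06  ]
roll [0.4261 0.0513 0.06  ]
roll [0.4314 0.0211 0.06  ]
roll [ 0.4374 -0.0114  0.06  ]
0.12876388625593763 10.157271654454147
[array([0.4572, 0.1448, 0.    ]), array([ 0.498 , -0.0873,  0.    ]), array([ 0.4091, -0.1013,  0.    ]), array([0.3676, 0.1278, 0.    ])] [0.433 0.021 0.   ]
0.23571159866992233 9.968132766893632
0.23283598231343736 10.270615935544392
[array([0.4556, 0.143 , 0.03  ]), array([ 0.4955, -0.0842,  0.03  ]), array([ 0.4085, -0.0979,  0.03  ]), array([0.3679, 0.1263, 0.03  ])] [0.4319 0.0218 0.03  ]
0.23061963915600867 9.968132766893637
0.22780614329824916 10.270615935544388
grip [ 0.6277 -0.0104  0.072 ]
```

```bash
cat >> h.py <<'E'
def rot(yaw):  # tool down, tool y at yaw deg from world x
    return R.from_euler("z",yaw,degrees=True)*R.from_euler("x",180,degrees=True)
def plan(P,Rt,n,start=None):
    s=sense();p=np.array(s["eef_pos"]);r=R.from_quat(s["ee_rot"])
    if start: p,r=np.array(start[0],float),start[1]
    P=np.array(P,float);dv=(r.inv()*Rt).as_rotvec()/n
    for i in range(n):
        a=r*R.from_rotvec(dv*i); d=a.inv().apply((P-p)/n)
        print(" ",", ".join(f"{x:.3f}" for x in np.r_[d/.04,np.degrees(dv)/360]))
    print("mm/row",np.linalg.norm(P-p)/n*1000,"deg/row",np.degrees(np.linalg.norm(dv)))
E
python3 - <<'E'
from h import *
print(rot(65.3).as_quat())
plan([.628,-.0104,.20],rot(7.2),15)
E
```

```text
[0.842  0.5395 0.     0.    ]
  -0.958, -0.535, 0.070, -0.000, 0.000, 0.027
  -1.035, -0.363, 0.070, -0.000, 0.000, 0.027
  -1.082, -0.180, 0.070, -0.000, 0.000, 0.027
  -1.097, 0.008, 0.070, -0.000, 0.000, 0.027
  -1.080, 0.196, 0.070, -0.000, 0.000, 0.027
  -1.030, 0.378, 0.069, -0.000, 0.000, 0.027
  -0.950, 0.549, 0.069, -0.000, 0.000, 0.027
  -0.842, 0.704, 0.069, -0.000, 0.000, 0.027
  -0.709, 0.838, 0.069, -0.000, 0.000, 0.027
  -0.555, 0.947, 0.069, -0.000, 0.000, 0.027
  -0.384, 1.028, 0.069, -0.000, 0.000, 0.027
  -0.202, 1.079, 0.069, -0.000, 0.000, 0.027
  -0.014, 1.097, 0.069, -0.000, 0.000, 0.027
  0.174, 1.083, 0.069, -0.000, 0.000, 0.027
  0.357, 1.038, 0.069, -0.000, 0.000, 0.027
mm/row 43.97976269406441 deg/row 9.870610839359955
```

```bash
sed -i 's/from_euler("z",yaw,/from_euler("z",yaw+90,/' h.py
python3 - <<'E'
from h import *
print(rot(65.3).as_quat())
plan([.628,-.0104,.20],rot(7.2),15)
E
```

```text
[0.2139 0.9769 0.     0.    ]
  -0.958, -0.535, 0.070, -0.000, 0.000, 0.011
  -0.992, -0.469, 0.070, -0.000, 0.000, 0.011
  -1.021, -0.401, 0.070, -0.000, 0.000, 0.011
  -1.046, -0.332, 0.070, -0.000, 0.000, 0.011
  -1.066, -0.260, 0.070, -0.000, 0.000, 0.011
  -1.081, -0.188, 0.070, -0.000, 0.000, 0.011
  -1.091, -0.114, 0.070, -0.000, 0.000, 0.011
  -1.097, -0.040, 0.070, -0.000, 0.000, 0.011
  -1.097, 0.034, 0.069, -0.000, 0.000, 0.011
  -1.092, 0.108, 0.069, -0.000, 0.000, 0.011
  -1.082, 0.181, 0.069, -0.000, 0.000, 0.011
  -1.068, 0.254, 0.069, -0.000, 0.000, 0.011
  -1.048, 0.325, 0.069, -0.000, 0.000, 0.011
  -1.024, 0.395, 0.069, -0.000, 0.000, 0.011
  -0.995, 0.464, 0.069, -0.000, 0.000, 0.011
mm/row 43.97976269406441 deg/row 3.8706144049455835
```

```bash
python3 -m jog '[-0.96,-0.54,0.07,0,0,0.0108,0, -0.99,-0.47,0.07,0,0,0.0108,0, -1,-0.4,0.07,0,0,0.0108,0, -1,-0.33,0.07,0,0,0.0108,0, -1,-0.26,0.07,0,0,0.0108,0]' 120
python3 -m jog '[-1,-0.19,0.07,0,0,0.0108,0, -1,-0.11,0.07,0,0,0.0108,0, -1,-0.04,0.07,0,0,0.0108,0, -1,0.03,0.07,0,0,0.0108,0, -1,0.11,0.07,0,0,0.0108,0]'
python3 -m jog '[-1,0.18,0.07,0,0,0.0108,0, -1,0.25,0.07,0,0,0.0108,0, -1,0.32,0.07,0,0,0.0108,0, -1,0.4,0.07,0,0,0.0108,0, -1,0.46,0.07,0,0,0.0108,0]'
python3 - <<'E'
from h import *
plan([.628,-.0104,.20],rot(7.2),3)
E
```

```text
t: 0.6
eef_pos: [0.3661, 0.3463, 0.2279]
ee_rot: [0.377, 0.926, -0.0, -0.0]
ft_force: [1.5, -0.1, 0.5]
grip_width: 1.002
grip_force: 0.0
t: 1.1
eef_pos: [0.4836, 0.1831, 0.2139]
ee_rot: [0.528, 0.849, -0.0, -0.0]
ft_force: [0.2, 0.6, 1.0]
grip_width: 1.003
grip_force: 0.0
t: 1.6
eef_pos: [0.6086, 0.0132, 0.1997]
ee_rot: [0.664, 0.748, -0.0, -0.0]
ft_force: [0.6, 0.1, 0.2]
grip_width: 0.994
grip_force: 0.0
  -0.214, 0.137, -0.002, -0.000, -0.000, -0.000
  -0.214, 0.137, -0.002, -0.000, -0.000, -0.000
  -0.215, 0.136, -0.002, -0.000, -0.000, -0.000
mm/row 10.165183589522123 deg/row 0.14151547736051134
```

```bash
python3 -m jog '[-0.21,0.14,0,0,0,0,0, -0.21,0.14,0,0,0,0,0, -0.22,0.13,0,0,0,0,0, 0,0,0,0,0,0,0, 0,0,0,0,0,0,0]'
python3 - <<'E'
from h import *
s=sense();print(s["eef_pos"],s["ee_rot"])
c=cam("wrist");np.save("c1.npy",np.array(c,dtype=object),allow_pickle=True)
im=capture("wrist");cv2.imwrite("pics/w1.png",im)
for n in((.6298,-.0273,.072),(.601,.2005,.072)):print(px(c,n))
E
```

```text
t: 2.1
eef_pos: [0.627, -0.008, 0.2004]
ee_rot: [0.663, 0.749, 0.0, -0.0]
ft_force: [0.6, 0.1, -0.5]
grip_width: 1.002
grip_force: 0.0
[ 0.627  -0.008   0.2004] [ 0.6626  0.7489  0.0001 -0.0003]
[322.7252 218.5996]
[321.6185 -92.3859]
```

View pics/w1.png

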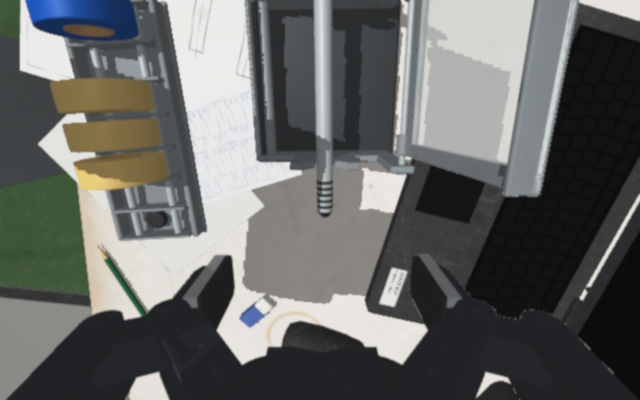

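The wrist view shows the axle's near tip at (325,215), running up to about (322,0), its cheek at row 165, the fingertips at (220,262) and (425,262), and the rack rolls at upper left. It agrees with the top-camera estimate to within a few mm.

Run:
```python
from h import *
c=np.load("c1.npy",allow_pickle=True)
n=w(c,325,215,.072);q=w(c,322.5,2,.072);d=(q-n)/np.linalg.norm(q-n)
print(n,q,"yaw",np.degrees(np.arctan2(-d[0],d[1])),"mid",n+.115*d)
# roll faces: tan rolls near tops
for u,v in((103,97),(112,136),(122,170)):print(w(c,u,v,.06))
g=n+.018*d;yaw=7.2
print(g);plan([g[0],g[1],.064],rot(yaw),5)
```

```text
[ 0.6314 -0.0236  0.072 ] [0.6086 0.1439 0.072 ] yaw 7.7743791970482246 mid [0.6159 0.0904 0.072 ]
[0.4309 0.0549 0.06  ]
[0.436  0.0228 0.06  ]
[ 0.4426 -0.007   0.06  ]
[ 0.629  -0.0058  0.072 ]
  0.009, 0.012, 0.682, -0.000, -0.000, -0.000
  0.009, 0.012, 0.682, -0.000, -0.000, -0.000
  0.009, 0.012, 0.682, -0.000, -0.000, -0.000
  0.009, 0.012, 0.682, -0.000, -0.000, -0.000
  0.009, 0.012, 0.682, -0.000, -0.000, -0.000
mm/row 27.302728700206067 deg/row 0.03865971480753343
```

```bash
python3 -m jog '[0,0.02,0.68,0,0,0,0, 0,0.02,0.68,0,0,0,0, 0,0.01,0.68,0,0,0,0, 0,0.01,0.68,0,0,0,0, 0,0,0.69,0,0,0,0]'
python3 -m jog '[0,0,0,0,0,0,255, 0,0,0,0,0,0,255, 0,0,0,0,0,0,255, 0,0,0,0,0,0,255, 0,0,0,0,0,0,255]'
python3 -m jog '[0,0,0,0,0,0,255, 0,0,0,0,0,0,255, 0,0,0,0,0,0,255, 0,0,0,0,0,0,255, 0,0,0,0,0,0,255]'
```

```text
t: 2.65
eef_pos: [0.6295, -0.0075, 0.0634]
ee_rot: [0.663, 0.749, 0.0, 0.0]
ft_force: [-1.2, -0.2, 0.0]
grip_width: 1.001
grip_force: 0.0
t: 3.15
eef_pos: [0.6304, -0.0085, 0.0653]
ee_rot: [0.663, 0.749, 0.001, 0.001]
ft_force: [-2.9, 0.0, 3.2]
grip_width: 0.146
grip_force: 41.5
t: 3.65
eef_pos: [0.6304, -0.0085, 0.0652]
ee_rot: [0.663, 0.749, 0.001, 0.001]
ft_force: [-1.3, 0.7, 6.0]
grip_width: 0.12
grip_force: 121.2
```

```bash
python3 -m jog '[0,0,-0.3,0,0,0,255, 0,0,-0.6,0,0,0,255, 0,0,-0.9,0,0,0,255, 0,0,-0.9,0,0,0,255, 0,0,-0.6,0,0,0,255]'
python3 - <<'E'
from h import *
c=cam("top")
for z in(0,.1,.2):print(w(c,478,200,z),w(c,478,255,z))
plan([.481,-.246,.197],rot(10.1),8)
im=capture("scene")[130:290,240:440];cv2.imwrite("pics/s2.png",cv2.resize(im,None,fx=4,fy=3.7,interpolation=cv2.INTER_CUBIC))
E
```

```text
t: 4.15
eef_pos: [0.6304, -0.0087, 0.1991]
ee_rot: [0.663, 0.749, 0.001, 0.001]
ft_force: [0.1, 1.3, -1.0]
grip_width: 0.118
grip_force: 121.2
[ 0.5573 -0.3722  0.    ] [ 0.4068 -0.3716  0.    ]
[ 0.5447 -0.3413  0.1   ] [ 0.405  -0.3407  0.1   ]
[ 0.5321 -0.3104  0.2   ] [ 0.4032 -0.3098  0.2   ]
  -0.680, -0.553, 0.005, 0.000, 0.000, -0.001
  -0.676, -0.558, 0.005, 0.000, 0.000, -0.001
  -0.672, -0.562, 0.005, 0.000, 0.000, -0.001
  -0.668, -0.567, 0.006, 0.000, 0.000, -0.001
  -0.664, -0.572, 0.006, 0.000, 0.000, -0.001
  -0.660, -0.576, 0.006, 0.000, 0.000, -0.001
  -0.656, -0.581, 0.006, 0.000, 0.000, -0.001
  -0.652, -0.585, 0.006, 0.000, 0.000, -0.001
mm/row 35.05975849838091 deg/row 0.3972232896515287
```

```bash
python3 -m jog '[-0.66,-0.55,0,0,0,-0.001,255, -0.66,-0.55,0,0,0,-0.001,255, -0.66,-0.56,0,0,0,-0.001,255, -0.65,-0.57,0,0,0,-0.001,255, -0.65,-0.57,0,0,0,-0.001,255]'
python3 -m jog '[-0.64,-0.57,0,0,0,-0.001,255, -0.64,-0.57,0,0,0,-0.001,255, -0.63,-0.58,0,0,0,-0.001,255, 0,0,0,0,0,0,255, 0,0,0,0,0,0,255]'
python3 - <<'E'
from h import *
s=sense();print(s["eef_pos"],s["ft_force"],s["torque"])
c=cam("top")
im=capture("top");cv2.imwrite("pics/t2.png",im)
a=cv2.resize(im[170:280,270:470],None,fx=3.6,fy=3.6,interpolation=cv2.INTER_CUBIC)
sc=capture("scene");b=cv2.resize(sc[190:280,250:450],None,fx=3.6,fy=3.6,interpolation=cv2.INTER_CUBIC)[:200]
cv2.imwrite("pics/v3.png",np.vstack([a,b]));print(a.shape)
E
```

```text
t: 4.7
eef_pos: [0.535, -0.1545, 0.1956]
ee_rot: [0.651, 0.759, -0.0, -0.0]
ft_force: [0.6, -0.1, -0.4]
grip_width: 0.124
grip_force: 121.4
t: 5.2
eef_pos: [0.48, -0.2401, 0.1957]
ee_rot: [0.645, 0.764, 0.0, -0.0]
ft_force: [-0.2, 0.7, -0.8]
grip_width: 0.122
grip_force: 121.4
[ 0.48   -0.2401  0.1957] [-0.1979  0.6989 -0.8467] [-0.0474 -0.0362  0.0326]
(396, 720, 3)
```

View pics/v3.png

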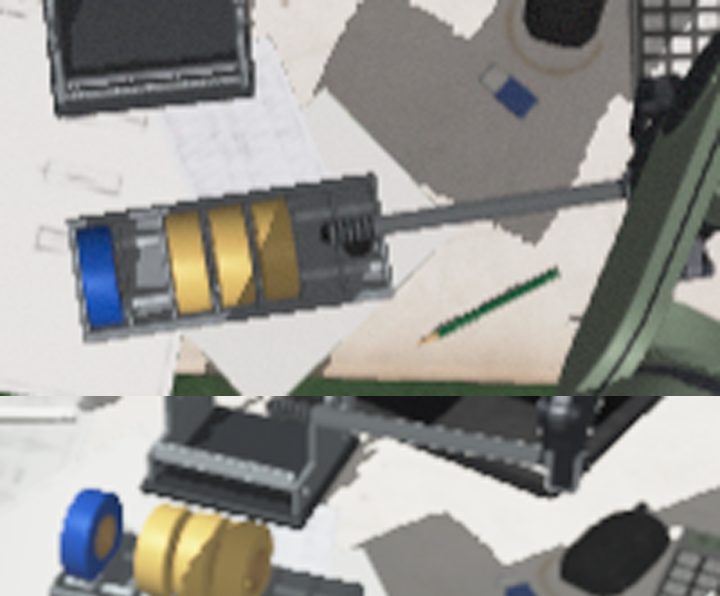

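The crop shows the axle tip at crop (322,234) above the plug bay, its shaft running to (620,190) and the row of rolls pointing along it. In the scene half, the tip is near (275,405), partly behind the dispenser.

Run:
```python
from h import *
c=cam("top")
C=lambda u,v,z:w(c,270+u/3.6,170+v/3.6,z)
t=C(322,234,.203);b=C(620,190,.203);d=t-b
print(t,b,np.degrees(np.arctan2(-d[0],d[1])))
for u,v in((102,277),(189,264),(232,257),(277,250)):print("roll",C(u,v,.06))
for u,v in((80,340),(390,297),(377,178),(75,224)):print("rack",C(u,v,.03))
s=cam("scene");print("tip px if z=.203,.193",px(s,t),px(s,C(322,234,.193)),"seen 326.4,192.5")
g=np.array([.48,-.2401]);print("expected tip",g+.213*np.array([-np.sin(np.radians(10)),np.cos(np.radians(10))]))
```

```text
[ 0.4419 -0.0327  0.203 ] [ 0.4757 -0.2253  0.203 ] 9.96974302827593
roll [0.4138 0.114  0.06  ]
roll [0.4248 0.0518 0.06  ]
roll [0.4307 0.021  0.06  ]
roll [ 0.4367 -0.0113  0.06  ]
rack [0.3681 0.1299 0.03  ]
rack [ 0.4057 -0.0969  0.03  ]
rack [ 0.4932 -0.0858  0.03  ]
rack [0.4529 0.1365 0.03  ]
tip px if z=.203,.193 [325.2114 191.7203] [325.6123 195.0167] seen 326.4,192.5
expected tip [ 0.443  -0.0303]
```

```bash
python3 -m jog '[0,0,0.8,0,0,0,255, 0,0,0.9,0,0,0,255, 0,0,0.9,0,0,0,255, 0,0,0.7,0,0,0,255, 0,0,0.45,0,0,0,255]'
python3 - <<'E'
from h import *
s=sense();print(s["eef_pos"],s["ee_rot"],s["ft_force"],s["torque"])
a=cv2.resize(capture("top")[200:270,290:460],None,fx=4,fy=4,interpolation=cv2.INTER_CUBIC)
b=cv2.resize(capture("scene")[205:275,250:420],None,fx=4,fy=4,interpolation=cv2.INTER_CUBIC)
cv2.imwrite("pics/v4.png",np.vstack([a,b]));print(a.shape)
E
```

```text
t: 5.8
eef_pos: [0.4801, -0.2381, 0.0436]
ee_rot: [0.643, 0.766, -0.0, -0.002]
ft_force: [-0.1, 0.3, -1.7]
grip_width: 0.119
grip_force: 121.4
[ 0.4801 -0.2381  0.0436] [ 0.6433  0.7656 -0.0002 -0.0016] [-0.1035  0.2702 -1.7264] [-0.0518 -0.0299 -0.0142]
(280, 680, 3)
```

View pics/v4.png

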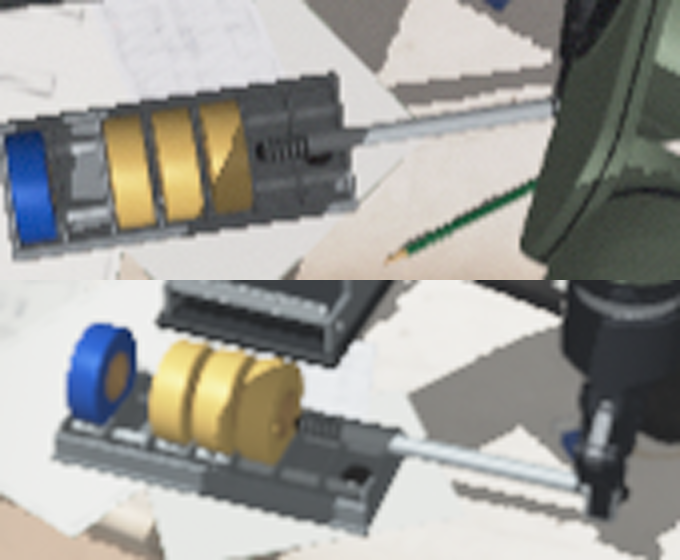

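The tip is at crop (256,150), just short of the outer roll, whose silhouette centre is at (227,157). In the scene half, the tip is at (300,420) and the hole appears near (282,425). Alignment is within a few mm.

Run:
```python
from h import *
t=cam("top");s=cam("scene")
from scipy.optimize import least_squares
def tri(a,b,x0):
    r=least_squares(lambda P:np.r_[px(t,P)-a,px(s,P)-b],x0);return r.x,r.fun
T=lambda u,v:np.array([290+u/4,200+v/4]);S=lambda u,v:np.array([250+u/4,205+(v-280)/4])
print("tip",tri(T(256,150),S(300,421),[.44,-.03,.05]))
h=np.array([.4307+.044*.1754,.021-.044*.985,.051]);print("hole face exp",h,(px(s,h)-[250,205])*4+[0,280],(px(t,h)-[290,200])*4)
tt=np.array([.4801,-.2381,.0504])+.213*np.array([-.1736,.985,0]);print("tip exp",tt,(px(s,tt)-[250,205])*4+[0,280],(px(t,tt)-[290,200])*4)
```

```text
tip (array([ 0.4426, -0.0301,  0.0445]), array([-0.1648,  0.1081,  0.2045, -0.0236]))
hole face exp [ 0.4384 -0.0223  0.051 ] [287.8076 413.2634] [243.9662 156.0945]
tip exp [ 0.4431 -0.0283  0.0504] [298.8079 412.9287] [253.1663 149.1818]
```

```bash
python3 -m jog '[0.1,-0.03,0,0,0,0,255, 0.25,0,0,0,0,0,255, 0.3,0,0,0,0,0,255, 0.3,0,0,0,0,0,255, 0.3,0,0,0,0,0,255]'
python3 -c "
from h import *
s=sense();print(s['ft_force'],s['torque'])"
```

```text
t: 6.4
eef_pos: [0.4706, -0.1895, 0.0465]
ee_rot: [0.644, 0.765, 0.0, 0.0]
ft_force: [-0.6, -0.3, -1.1]
grip_width: 0.119
grip_force: 121.4
[-0.5666 -0.338  -1.1458] [-0.1081 -0.0351  0.0262]
```

```bash
python3 -m jog '[0.38,0,0,0,0,0,255, 0.38,0,0,0,0,0,255, 0.38,0,0,0,0,0,255, 0.38,0,0,0,0,0,255, 0.38,0,0,0,0,0,255]'
python3 - <<'E'
from h import *
s=sense();print(s["eef_pos"],s["ft_force"],s["torque"])
a=cv2.resize(capture("top")[200:270,290:460],None,fx=4,fy=4,interpolation=cv2.INTER_CUBIC)
b=cv2.resize(capture("scene")[205:275,250:420],None,fx=4,fy=4,interpolation=cv2.INTER_CUBIC)
cv2.imwrite("pics/v5.png",np.vstack([a,b]))
E
```

```text
t: 6.9
eef_pos: [0.4575, -0.1145, 0.0459]
ee_rot: [0.644, 0.765, 0.0, -0.0]
ft_force: [0.6, 0.4, -0.6]
grip_width: 0.121
grip_force: 121.4
[ 0.4575 -0.1145  0.0459] [ 0.5796  0.3848 -0.5592] [-0.0617 -0.0368 -0.0461]
```

View pics/v5.png

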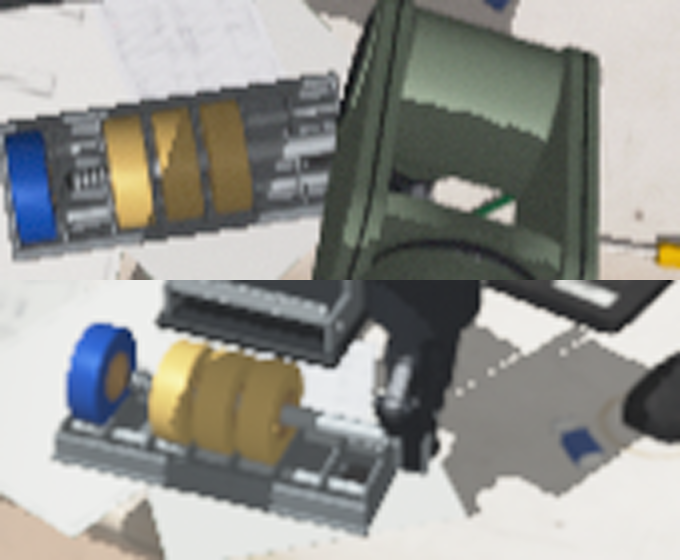

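All three tan rolls are threaded: in the top half the ribbed tip shows at crop (85,180), about 8 mm short of the blue roll's face at (55,180). The blue roll and the rest are undisturbed.

```bash
python3 -m jog '[0,0,-0.15,0,0,0,255, 0,0,-0.15,0,0.002,0,255, 0,0,-0.15,0,0.002,0,255, 0,0,-0.2,0,0.002,0,255, 0,0,-0.2,0,0.001,0,255]'
python3 - <<'E'
from h import *
s=sense();print(s["eef_pos"],s["ft_force"],s["torque"])
E
python3 -m jog '[0,0,-0.4,0,0,0,255, 0,0,-0.4,0,0,0,255, 0,0,-0.4,0,0,0,255, 0,0,-0.4,0,0,0,255, 0,0,-0.4,0,0,0,255]'
python3 - <<'E'
from h import *
s=sense();print(s["eef_pos"],s["ft_force"],s["torque"])
im=capture("scene");cv2.imwrite("pics/sc6.png",im)
b=cv2.resize(im[150:275,230:420],None,fx=3.2,fy=3.2,interpolation=cv2.INTER_CUBIC)[:,:400+208]
c=cam("wrist");np.save("c6.npy",np.array(c,dtype=object),allow_pickle=True)
wr=capture("wrist");cv2.imwrite("pics/wr6.png",wr);cv2.imwrite("pics/top6.png",capture("top"))
a=wr[0:190,16:624]
cv2.imwrite("pics/v6.png",np.vstack([b,a]));print(b.shape)
E
```

```text
t: 7.5
eef_pos: [0.458, -0.1171, 0.0806]
ee_rot: [0.644, 0.765, 0.015, -0.017]
ft_force: [0.2, 0.5, -2.5]
grip_width: 0.118
grip_force: 120.9
[ 0.458  -0.1171  0.0806] [ 0.2117  0.5279 -2.5377] [-0.3291 -0.1128 -0.0077]
t: 8.0
eef_pos: [0.4583, -0.1202, 0.1609]
ee_rot: [0.644, 0.765, 0.014, -0.017]
ft_force: [1.0, 0.4, -3.8]
grip_width: 0.123
grip_force: 120.5
[ 0.4583 -0.1202  0.1609] [ 1.0359  0.424  -3.7841] [-0.4095 -0.0122 -0.1135]
(400, 608, 3)
```

View pics/v6.png

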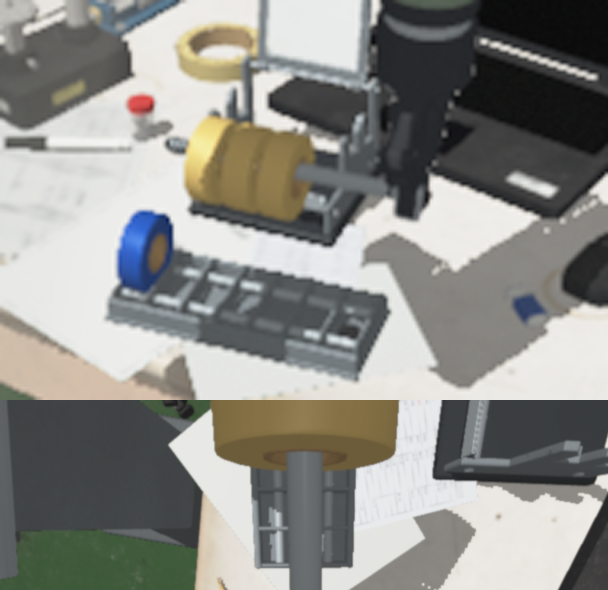

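The scene half shows all three tan rolls hanging together on the axle at crop (245,170), with the far tip at (170,143) and the blue roll still in its bay at (145,250). In the wrist half, the near roll's face is at row 468 with the axle entering it.

Run:
```python
from h import *
sn=sense();s=cam("scene");r=R.from_quat(sn["ee_rot"]);p=np.array(sn["eef_pos"])
x=r.as_matrix()[:,0];print("tool x",x,np.degrees(np.arcsin(x[2])),"yaw",np.degrees(np.arctan2(-x[0],x[1])))
g=p+r.apply([0,0,-.007])
h=x*[1,1,0];h/=np.linalg.norm(h)
print("seen tip 282.5,194.7; 323.7,203.1 ; 350.3,207.8")
for deg in(-3,-1.5,0,1.5,3):
    d=h*np.cos(np.radians(deg));d[2]=np.sin(np.radians(deg))
    print(deg,px(s,g+.213*d),px(s,g+.075*d),px(s,g+.02*d))
c=np.load("c6.npy",allow_pickle=True)
# near roll face bottom visible edge of hole ~ (16+305, 60): intersect axle plane
print("pixel of axle pts", [ (k,px(c,g+k*x)) for k in(.06,.08,.09,.1,.11)])
```

```text
tool x [-0.1701  0.9845  0.0428] 2.454705928914157 yaw 9.803602439155219
seen tip 282.5,194.7; 323.7,203.1 ; 350.3,207.8
-3 [282.8935 197.7326] [330.9735 205.1826] [351.2372 208.3224]
-1.5 [282.6874 195.976 ] [330.9422 204.5469] [351.2337 208.151 ]
0 [282.5294 194.2193] [330.9296 203.9134] [351.2354 207.9805]
1.5 [282.4201 192.4635] [330.9356 203.2825] [351.2423 207.8109]
3 [282.36   190.7095] [330.9604 202.6545] [351.2542 207.6423]
pixel of axle pts [(0.06, array([320.7136, 145.634 ])), (0.08, array([320.6266,  94.6442])), (0.09, array([320.5799,  67.2457])), (0.1, array([320.5307,  38.4485])), (0.11, array([320.479 ,   8.1428]))]
```

Run:
```python
from h import *
Rt=rot(7.0)*R.from_euler("y",2.45,degrees=True)
plan([.634,-.0363,.185],Rt,10)
```

```text
0.135, 0.467, -0.054, 0.000, -0.000, 0.001
  0.137, 0.466, -0.054, 0.000, -0.000, 0.001
  0.140, 0.466, -0.054, 0.000, -0.000, 0.001
  0.142, 0.465, -0.054, 0.000, -0.000, 0.001
  0.144, 0.464, -0.054, 0.000, -0.000, 0.001
  0.146, 0.464, -0.054, 0.000, -0.000, 0.001
  0.149, 0.463, -0.054, 0.000, -0.000, 0.001
  0.151, 0.462, -0.054, 0.000, -0.000, 0.001
  0.153, 0.461, -0.054, 0.000, -0.000, 0.001
  0.156, 0.461, -0.054, 0.000, -0.000, 0.001
mm/row 19.567923096216248 deg/row 0.28010984120753474
```

```bash
python3 -m jog '[0.05,0.15,-0.1,0,0,0.0008,255, 0.1,0.3,-0.1,0,0,0.0008,255, 0.14,0.47,-0.1,0,0,0.0008,255, 0.14,0.47,-0.1,0,0,0.0008,255, 0.14,0.47,-0.1,0,0,0.0008,255]'
python3 -m jog '[0.14,0.46,-0.04,0,0,0.0008,255, 0.15,0.46,0,0,0,0.0008,255, 0.15,0.46,0,0,0,0.0008,255, 0.15,0.46,0,0,0,0.0008,255, 0.15,0.46,0,0,0,0.0006,255]'
python3 -m jog '[0.15,0.46,0,0,0,0,255, 0.12,0.3,0,0,0,0,255, 0.05,0.15,0,0,0,0,255, 0,0,0,0,0,0,255, 0,0,0,0,0,0,255]'
python3 - <<'E'
from h import *
s=sense();print(s["eef_pos"],s["ft_force"],s["torque"])
Rt=rot(7.0)*R.from_euler("y",2.45,degrees=True)
plan([.634,-.0363,.185],Rt,1)
im=capture("top");cv2.imwrite("pics/top7.png",im)
a=cv2.resize(im[100:230,240:400],None,fx=4.4,fy=4.4,interpolation=cv2.INTER_CUBIC);cv2.imwrite("pics/v7.png",a)
E
```

```text
t: 8.65
eef_pos: [0.5298, -0.0856, 0.1804]
ee_rot: [0.653, 0.757, 0.014, -0.017]
ft_force: [0.3, 0.3, -2.3]
grip_width: 0.125
grip_force: 120.5
t: 9.15
eef_pos: [0.6168, -0.0436, 0.1826]
ee_rot: [0.662, 0.749, 0.013, -0.018]
ft_force: [0.3, 0.8, -2.9]
grip_width: 0.121
grip_force: 120.5
t: 9.65
eef_pos: [0.6496, -0.0278, 0.1837]
ee_rot: [0.662, 0.749, 0.013, -0.018]
ft_force: [-0.7, -0.2, -3.2]
grip_width: 0.117
grip_force: 120.5
[ 0.6496 -0.0278  0.1837] [-0.723  -0.2328 -3.2452] [-0.3771 -0.0942  0.0361]
  -0.163, -0.412, -0.038, -0.001, -0.000, 0.000
mm/row 17.787959488961395 deg/row 0.21229994316909356
```

View pics/v7.png

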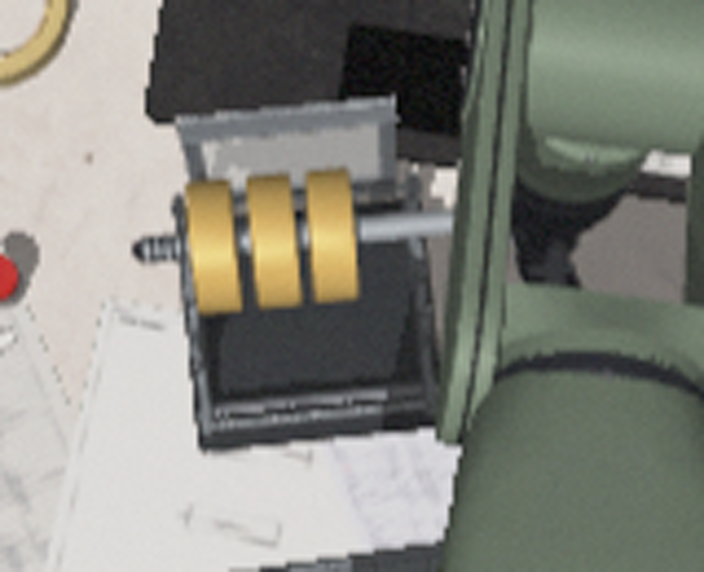

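The top crop shows the tip at (133,250), roll outer faces at x=187 and x=358 (near row 240), and the rolls above the dispenser. I overshot by about 16 mm toward +x, with about 6 mm along the axle. The cheeks and cover are untouched.

Run:
```python
from h import *
c=cam("top");C=lambda u,v,z:w(c,240+u/4.4,100+v/4.4,z)
sn=sense();r=R.from_quat(sn["ee_rot"]);p=np.array(sn["eef_pos"]);g=p+r.apply([0,0,-.007])
for z in(.185,.19,.198):
  t=C(133,249,z);b=C(445,224,.19);d=(t-b);print("tip",t,"yaw",np.degrees(np.arctan2(-d[0],d[1])),"len from grip",np.linalg.norm((t-g)[:2]))
t=C(133,249,.19);yd=np.array([-np.sin(np.radians(7.2)),np.cos(np.radians(7.2)),0])
seat=np.array([.6157,.0885,.072])
# roll top at axle-8+36
for u,v in((190,250),(238,245),(312,238),(356,236)):
  q=C(u,v,.20); print("roll face axle y", 115-(t-q)@yd, "disp y",(q-seat)@yd)
print("tip disp y",(t-seat)@yd,"x off",(t-seat)@np.array([yd[1],-yd[0],0]))
```

```text
tip [0.6238 0.1829 0.185 ] yaw 6.069411975559877 len from grip 0.21265490121908123
tip [0.6228 0.1823 0.19  ] yaw 6.426080711178088 len from grip 0.21226200414055021
tip [0.6212 0.1815 0.198 ] yaw 7.000304909864975 len from grip 0.21164442430116534
roll face axle y 114.96892752222877 disp y 0.06114103010432035
roll face axle y 114.94310905374245 disp y 0.03532256161799007
roll face axle y 114.90327731642941 disp y -0.004509175695040145
roll face axle y 114.87967177549996 disp y -0.028114716624495887
tip disp y 0.09221350787554924 x off 0.01879364598223443
```

```bash
python3 -m jog '[-0.08,-0.2,0,0,0,0,255, -0.08,-0.22,0.1,0,0,0,255, -0.02,0,0.4,0,0,0,255, -0.02,0,0.5,0,0,0,255, -0.02,0,0.4,0,0,0,255]'
python3 -m jog '[-0.01,0,0.3,0,0,0,255, -0.01,0,0.2,0,0,0,255, 0,0,0,0,0,0,255, 0,0,0,0,0,0,255, 0,0,0,0,0,0,255]'
python3 - <<'E'
from h import *
s=sense();print(s["eef_pos"],s["ft_force"],s["torque"])
Rt=rot(7.0)*R.from_euler("y",2.45,degrees=True)
plan([.634,-.0363,.0652],Rt,5)
E
```

```text
t: 10.2
eef_pos: [0.6326, -0.0367, 0.1269]
ee_rot: [0.663, 0.749, 0.013, -0.018]
ft_force: [-0.4, -0.2, -2.3]
grip_width: 0.121
grip_force: 120.4
t: 10.7
eef_pos: [0.6347, -0.036, 0.1086]
ee_rot: [0.662, 0.749, 0.014, -0.016]
ft_force: [-0.3, 0.4, -2.8]
grip_width: 0.122
grip_force: 120.5
[ 0.6347 -0.036   0.1086] [-0.3423  0.3958 -2.8475] [-0.4242 -0.0838 -0.0188]
  -0.011, -0.003, 0.217, -0.000, -0.000, 0.000
  -0.011, -0.003, 0.217, -0.000, -0.000, 0.000
  -0.011, -0.003, 0.217, -0.000, -0.000, 0.000
  -0.011, -0.004, 0.217, -0.000, -0.000, 0.000
  -0.011, -0.004, 0.217, -0.000, -0.000, 0.000
mm/row 8.68836737889716 deg/row 0.010908160858110569
```

```bash
python3 -m jog '[-0.01,0,0.12,0,0,0,255, -0.01,0,0.12,0,0,0,255, -0.01,0,0.12,0,0,0,255, 0,0,0.12,0,0,0,255, 0,0,0.12,0,0,0,255]'
python3 -m jog '[-0.01,0,0.08,0,0,0,255, 0,0,0.08,0,0,0,255, -0.01,0,0.08,0,0,0,255, 0,0,0.08,0,0,0,255, 0,0,0,0,0,0,255]'
python3 -c "
from h import *
s=sense();print(s['eef_pos'],s['ft_force'],s['torque'])"
```

```text
t: 11.2
eef_pos: [0.634, -0.036, 0.0831]
ee_rot: [0.662, 0.749, 0.014, -0.017]
ft_force: [0.5, 0.1, -2.6]
grip_width: 0.12
grip_force: 120.5
t: 11.7
eef_pos: [0.6338, -0.0363, 0.0703]
ee_rot: [0.662, 0.749, 0.014, -0.018]
ft_force: [0.4, 0.2, -3.1]
grip_width: 0.123
grip_force: 120.5
[ 0.6338 -0.0363  0.0703] [ 0.4331  0.2136 -3.0863] [-0.3749 -0.0057 -0.0298]
```

```bash
python3 -m jog '[0,0,0.04,0,0,0,255, 0,0,0.04,0,0,0,255, 0,0,0.04,0,0,0,255, 0,0,0,0,0,0,255, 0,0,0,0,0,0,255]'
python3 -c "
from h import *
s=sense();print(s['eef_pos'],s['ft_force'],s['torque'])"
```

```text
t: 12.2
eef_pos: [0.634, -0.0361, 0.066]
ee_rot: [0.662, 0.749, 0.014, -0.017]
ft_force: [-0.5, 0.7, -2.9]
grip_width: 0.116
grip_force: 120.5
[ 0.634  -0.0361  0.066 ] [-0.478   0.6733 -2.9028] [-0.3618  0.0178  0.0711]
```

```bash
python3 -m jog '[0,0,0.03,0,-0.001,0,255, 0,0,0,0,-0.0015,0,255, 0,0,0,0,-0.0015,0,255, 0,0,0,0,-0.0015,0,255, 0,0,0,0,0,0,255]'
python3 -c "
from h import *
s=sense();print(s['eef_pos'],s['ee_rot'],s['ft_force'],s['torque'])"
```

```text
t: 12.7
eef_pos: [0.6344, -0.0357, 0.0655]
ee_rot: [0.662, 0.749, 0.003, -0.004]
ft_force: [-0.4, 0.2, 2.1]
grip_width: 0.126
grip_force: 121.1
[ 0.6344 -0.0357  0.0655] [ 0.6623  0.7492  0.0026 -0.0037] [-0.4369  0.2492  2.0925] [-0.0704  0.0668  0.0627]
```

```bash
python3 -m jog '[0.07,0,0,0,0,0,255, 0.07,0,0,0,0,0,255, 0.08,0,0,0,0,0,255, 0.08,0,0,0,0,0,255, 0,0,0,0,0,0,255]'
python3 -c "
from h import *
s=sense();print(s['eef_pos'],s['ft_force'],s['torque'])"
python3 -m jog '[0.04,0,0,0,0,0,255, 0.04,0,0,0,0,0,255, 0,0,0,0,0,0,255, -0.04,0,0,0,0,0,255, 0,0,0.01,0,0,0,255]'
python3 -c "
from h import *
s=sense();print(s['eef_pos'],s['ft_force'],s['torque'])"
```

```text
t: 13.2
eef_pos: [0.6325, -0.0235, 0.0652]
ee_rot: [0.662, 0.749, 0.003, -0.004]
ft_force: [-0.6, 0.6, 3.5]
grip_width: 0.12
grip_force: 121.3
[ 0.6325 -0.0235  0.0652] [-0.5795  0.5828  3.5082] [-0.0792  0.05    0.1277]
t: 13.7
eef_pos: [0.6326, -0.0228, 0.0648]
ee_rot: [0.663, 0.749, 0.002, -0.004]
ft_force: [0.6, -0.8, 7.0]
grip_width: 0.117
grip_force: 121.6
[ 0.6326 -0.0228  0.0648] [ 0.5516 -0.7718  6.9932] [0.1015 0.0327 0.1225]
```

```bash
python3 -m jog '[0,0,0,0,0,0,150, 0,0,0,0,0,0,100, 0,0,0,0,0,0,50, 0,0,0,0,0,0,0, 0,0,0,0,0,0,0]'
python3 -m jog '[0,0,-0.3,0,0,0,0, 0,0,-0.8,0,0,0,0, -0.5,0,-1,0,0,0,0, -0.8,0,-1,0,0,0,0, -0.8,0,-1,0,0,0,255]'
python3 -m jog '[-0.5,0,-0.5,0,0,0,255, 0,0,0,0,0,0,255, 0,0,0,0,0,0,255, 0,0,0,0,0,0,255, 0,0,0,0,0,0,255]'
python3 - <<'E'
from h import *
s=sense();print(s["eef_pos"],s["ft_force"],s["joint_pos"])
im=capture("top");cv2.imwrite("pics/top8.png",im)
a=cv2.resize(im[110:200,240:400],None,fx=4,fy=4,interpolation=cv2.INTER_CUBIC)
sc=capture("scene");cv2.imwrite("pics/sc8.png",sc)
b=cv2.resize(sc[125:185,250:410][0:60],None,fx=4,fy=4,interpolation=cv2.INTER_CUBIC)
b=cv2.resize(sc[130:235,265:375],None,fx=2.2,fy=2.2,interpolation=cv2.INTER_CUBIC)
cv2.imwrite("pics/v8a.png",a);cv2.imwrite("pics/v8b.png",b)
b=np.hstack([b,np.zeros((b.shape[0],640-b.shape[1],3),np.uint8)])
wr=cv2.resize(capture("wrist"),None,fx=.575,fy=.575);b[:min(230,b.shape[0]),250:250+368]=wr[:min(230,b.shape[0])]
cv2.imwrite("pics/v8.png",np.vstack([a,b]));print(a.shape,b.shape)
E
```

```text
t: 14.2
eef_pos: [0.6322, -0.0225, 0.0643]
ee_rot: [0.663, 0.749, 0.002, -0.004]
ft_force: [0.4, 1.0, -0.2]
grip_width: 0.952
grip_force: 0.0
t: 14.7
eef_pos: [0.6429, -0.1063, 0.2287]
ee_rot: [0.662, 0.749, 0.003, -0.004]
ft_force: [1.4, -0.4, 0.3]
grip_width: 0.857
grip_force: 0.0
t: 15.2
eef_pos: [0.6448, -0.1247, 0.2442]
ee_rot: [0.662, 0.749, 0.002, -0.006]
ft_force: [-0.8, 0.6, -0.4]
grip_width: 0.003
grip_force: 0.0
[ 0.6448 -0.1247  0.2442] [-0.7809  0.5744 -0.37  ] [-0.2125  0.4533  1.3506  0.0087  1.3459 -0.3381]
(360, 640, 3) (231, 640, 3)
```

View pics/v8.png

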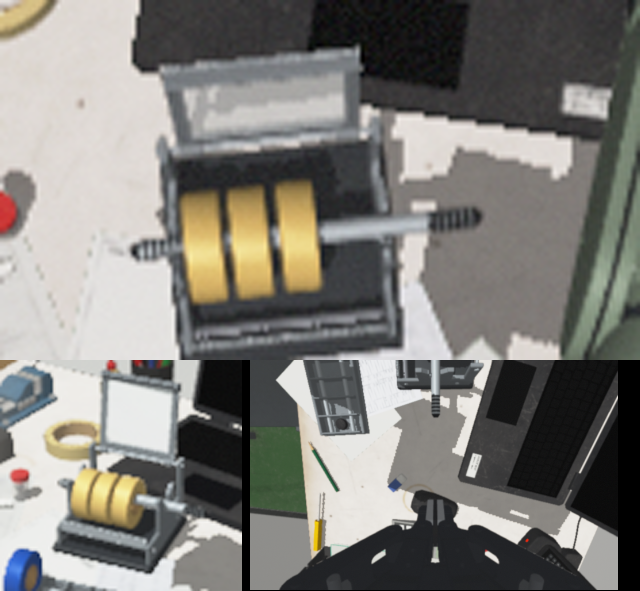

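The picture shows the axle lying in both notches on its original line, with tips at crop (133,250) and (482,216). Three rolls hang between the cheeks at x=182–320, the blue roll is in its bay, and the cover is still open and leaning back.

Run:
```python
from h import *
c=cam("top")
T=lambda u,v,z:w(c,240+u/4,110+v/4,z)
yd=np.array([-np.sin(np.radians(7.2)),np.cos(np.radians(7.2)),0]);xd=np.array([yd[1],-yd[0],0])
seat=np.array([.6157,.0885,.0])
p=T(133,250,.072);n=T(482,216,.072);print("axle mid disp",((p+n)/2-seat)@yd,((p+n)/2-seat)@xd)
for u in(182,320):print("roll face", (T(u,240,.1)-seat)@yd)
e=T(262,57,.22);print("cover edge disp",(e-seat)@xd,(e-seat)@yd)
def tcp(x,zt):q=seat+xd*x;return [q[0],q[1],zt+.011]
Rt=rot(7.0)
print("hover");plan(tcp(.130,.285),Rt,7)
print("down");plan(tcp(.130,.185),Rt,3,(tcp(.130,.285),Rt))
print("arc (tool y frac, tool z frac) increments; tcp")
prev=np.array([.130,.185])
for th in(1.57,1.4,1.2,1.0,.8,.6,.4,.2,0):
    s=.098;P=np.array([.058-s*np.cos(th)+.005*np.sin(th)+.0145,.106+s*np.sin(th)+.005*np.cos(th)])
    if th==1.57:P[1]=.185
    d=(P-prev);print(th,np.array(tcp(*P)),"dy %.2f dz %.2f"%(d[0]/.04,-d[1]/.04));prev=P
```

```text
axle mid disp -0.01704314128330947 0.0015522546748576761
roll face 0.06357582253116478
roll face -0.02393478646957696
cover edge disp 0.08108833522110821 0.001398521499957798
hover
  0.773, 0.453, -0.177, -0.000, -0.000, 0.000
  0.773, 0.453, -0.178, -0.000, -0.000, 0.000
  0.773, 0.453, -0.179, -0.000, -0.000, 0.000
  0.772, 0.453, -0.179, -0.000, -0.000, 0.000
  0.772, 0.453, -0.180, -0.000, -0.000, 0.000
  0.772, 0.453, -0.181, -0.000, -0.000, 0.000
  0.772, 0.453, -0.182, -0.000, -0.000, 0.000
mm/row 36.52408876365694 deg/row 0.08855822953131981
down
  0.000, -0.000, 0.833, 0.000, 0.000, 0.000
  0.000, -0.000, 0.833, 0.000, 0.000, 0.000
  0.000, -0.000, 0.833, 0.000, 0.000, 0.000
mm/row 33.33333333333333 deg/row 0.0
arc (tool y frac, tool z frac) increments; tcp
1.57 [0.6925 0.0982 0.196 ] dy -1.31 dz -0.00
1.4 [0.676  0.0961 0.2144] dy -0.42 dz -0.46
1.2 [0.657  0.0937 0.2102] dy -0.48 dz 0.11
1.0 [0.6393 0.0915 0.2022] dy -0.45 dz 0.20
0.8 [0.6234 0.0895 0.1908] dy -0.40 dz 0.28
0.6 [0.6102 0.0878 0.1765] dy -0.33 dz 0.36
0.4 [0.6    0.0865 0.1598] dy -0.26 dz 0.42
0.2 [0.5933 0.0857 0.1414] dy -0.17 dz 0.46
0 [0.5904 0.0853 0.122 ] dy -0.07 dz 0.48
```

```bash
python3 -m jog '[0,0.3,-0.6,0,0,0,255, 0.7,0.5,-0.66,0,0,0,255, 0.9,0.5,0,0,0,0,255, 0.9,0.5,0,0,0,0,255, 0.9,0.5,0,0,0,0,255]'
python3 -m jog '[0.9,0.5,0,0,0,0,255, 0.7,0.37,0,0,0,0,255, 0.4,0,0,0,0,0,255, 0,0,0,0,0,0,255, 0,0,0,0,0,0,255]'
python3 - <<'E'
from h import *
s=sense();print(s["eef_pos"],s["ft_force"],s["joint_pos"])
plan([.7447,.1048,.196],rot(7.0),3)
E
```

```text
t: 15.85
eef_pos: [0.7207, 0.0216, 0.2971]
ee_rot: [0.663, 0.749, 0.002, -0.004]
ft_force: [0.5, -0.0, 0.1]
grip_width: -0.003
grip_force: 0.0
t: 16.35
eef_pos: [0.7446, 0.1027, 0.2979]
ee_rot: [0.663, 0.749, 0.002, -0.004]
ft_force: [0.2, -0.2, 0.8]
grip_width: 0.003
grip_force: 0.0
[0.7446 0.1027 0.2979] [ 0.1762 -0.2006  0.8343] [ 0.1183  0.6021  0.963   0.0083  1.5793 -0.0039]
  0.011, 0.006, 0.849, -0.000, -0.000, 0.000
  0.013, 0.005, 0.849, -0.000, -0.000, 0.000
  0.015, 0.004, 0.849, -0.000, -0.000, 0.000
mm/row 33.974137599316684 deg/row 0.1681350281442035
```

```bash
python3 -m jog '[0,0,0.85,0,0,0,255, 0,0,0.85,0,0,0,255, 0,0,0.85,0,0,0,255, 0,-0.2,0,0,0,0,255, 0,-0.25,0,0,0,0,255]'
python3 -m jog '[0,-0.3,0,0,0,0,255, 0,-0.3,0,0,0,0,255, 0,-0.26,0,0,0,0,255, 0,-0.21,-0.23,0,0,0,255, 0,-0.21,-0.23,0,0,0,255]'
python3 - <<'E'
from h import *
s=sense();print(s["eef_pos"],s["ft_force"])
print("want .676 .0961 .2144")
cv2.imwrite("pics/sc9.png",capture("scene"));cv2.imwrite("pics/top9.png",capture("top"))
E
```

```text
t: 16.85
eef_pos: [0.7261, 0.1003, 0.196]
ee_rot: [0.663, 0.748, 0.002, -0.005]
ft_force: [-1.3, -0.6, 1.0]
grip_width: -0.003
grip_force: 0.0
t: 17.35
eef_pos: [0.676, 0.0949, 0.217]
ee_rot: [0.663, 0.749, 0.003, -0.003]
ft_force: [0.4, 0.2, 0.4]
grip_width: -0.002
grip_force: 0.4
[0.676  0.0949 0.217 ] [0.3571 0.1506 0.4142]
want .676 .0961 .2144
```

```bash
python3 -m jog '[0,-0.24,0.08,0,0,0,255, 0,-0.24,0.08,0,0,0,255, 0,-0.22,0.11,0,0,0,255, 0,-0.22,0.11,0,0,0,255, 0,-0.2,0.14,0,0,0,255]'
python3 -m jog '[0,-0.2,0.14,0,0,0,255, 0,-0.17,0.18,0,0,0,255, 0,-0.16,0.18,0,0,0,255, 0,-0.13,0.21,0,0,0,255, 0,-0.13,0.21,0,0,0,255]'
python3 - <<'E'
from h import *
s=sense();print(s["eef_pos"],s["ft_force"])
print("want .600 .0865 .1598")
E
python3 -m jog '[0,-0.09,0.23,0,0,0,255, 0,-0.08,0.23,0,0,0,255, 0,-0.04,0.24,0,0,0,255, 0,-0.03,0.2,0,0,0,255, 0,0,0,0,0,0,255]'
python3 - <<'E'
from h import *
s=sense();print(s["eef_pos"],s["ft_force"])
E
```

```text
t: 17.95
eef_pos: [0.6315, 0.0904, 0.194]
ee_rot: [0.663, 0.749, 0.003, -0.004]
ft_force: [0.1, -0.7, 0.5]
grip_width: -0.001
grip_force: 0.3
t: 18.45
eef_pos: [0.5997, 0.087, 0.1561]
ee_rot: [0.662, 0.749, 0.002, -0.004]
ft_force: [0.8, 0.1, 0.6]
grip_width: -0.003
grip_force: 0.2
[0.5997 0.087  0.1561] [0.8407 0.0684 0.5809]
want .600 .0865 .1598
t: 18.95
eef_pos: [0.5908, 0.0862, 0.1219]
ee_rot: [0.663, 0.749, 0.003, -0.004]
ft_force: [-1.9, 0.5, 9.5]
grip_width: 0.0
grip_force: 4.5
[0.5908 0.0862 0.1219] [-1.8667  0.4958  9.4603]
```

```bash
python3 -m jog '[0,0,0.03,0,0,0,255, 0,0,0,0,0,0,255, 0,0,-0.1,0,0,0,255, 0,0,-0.6,0,0,0,255, 0,0,-1,0,0,0,255]'
python3 -m jog '[-0.6,0,-1,0,0,0,255, -1,0,-0.6,0,0,0,255, -1,0,0,0,0,0,255, -1,0,0,0,0,0,255, -0.6,0,0,0,0,0,255]'
python3 - <<'E'
from h import *
s=sense();print(s["eef_pos"],s["ft_force"])
im=capture("top");sc=capture("scene");cv2.imwrite("pics/top10.png",im);cv2.imwrite("pics/sc10.png",sc)
o=cv2.imread("pics/top8.png")
seat=np.array([.6157,.0885,0]);yd=np.array([-np.sin(np.radians(7.2)),np.cos(np.radians(7.2)),0]);xd=np.array([yd[1],-yd[0],0])
D=lambda x,y,z:seat+xd*x+yd*y+[0,0,z]
T=cam("top")
# brightness profile along dispenser x at top level: grey frame bars at x=-60 expected when shut
for y in(-.05,0,.05):
  print(y,[(int(1000*x),int(im[tuple(np.round(px(T,D(x,y,.11))).astype(int)[::-1])].mean()),int(o[tuple(np.round(px(T,D(x,y,.11))).astype(int)[::-1])].mean())) for x in np.arange(-.08,.06,.008)])
# anything bright left where the open cover was?
print("open edge px now/before",[ (im[v,306].tolist(),o[v,306].tolist()) for v in(124,130,136)])
d=cv2.absdiff(im,o).max(2)>40;d[:,390:]=0;ys,xs=np.where(cv2.morphologyEx(d.astype(np.uint8),cv2.MORPH_OPEN,np.ones((3,3)))>0);print("changed box",xs.min(),xs.max(),ys.min(),ys.max())
E
```

```text
t: 19.45
eef_pos: [0.589, 0.0854, 0.1853]
ee_rot: [0.663, 0.749, -0.0, -0.007]
ft_force: [0.3, 0.0, -0.6]
grip_width: -0.003
grip_force: 0.0
t: 19.95
eef_pos: [0.6116, -0.0845, 0.2498]
ee_rot: [0.663, 0.748, 0.002, -0.004]
ft_force: [-0.1, -0.1, 0.3]
grip_width: 0.004
grip_force: 0.0
[ 0.6116 -0.0845  0.2498] [-0.0604 -0.0817  0.3385]
-0.05 [(-80, 62, 65), (-72, 89, 89), (-64, 54, 55), (-56, 157, 85), (-48, 140, 54), (-40, 134, 63), (-32, 135, 63), (-24, 133, 60), (-16, 133, 61), (-8, 133, 179), (0, 130, 146), (7, 132, 42), (15, 129, 43), (23, 135, 60), (31, 131, 60), (39, 130, 61), (47, 159, 56), (55, 151, 146)]
0 [(-80, 60, 63), (-72, 88, 90), (-64, 48, 54), (-56, 141, 79), (-48, 175, 65), (-40, 193, 115), (-32, 193, 132), (-24, 198, 172), (-16, 198, 193), (-8, 200, 197), (0, 198, 184), (7, 197, 166), (15, 196, 147), (23, 195, 121), (31, 175, 42), (39, 176, 39), (47, 132, 54), (55, 138, 188)]
0.05 [(-80, 62, 60), (-72, 82, 83), (-64, 57, 60), (-56, 131, 44), (-48, 155, 63), (-40, 164, 132), (-32, 198, 164), (-24, 163, 174), (-16, 161, 198), (-8, 199, 201), (0, 200, 178), (7, 155, 160), (15, 194, 132), (23, 192, 102), (31, 136, 36), (39, 164, 35), (47, 127, 45), (55, 125, 146)]
open edge px now/before [([59, 61, 60], [109, 108, 106]), ([60, 57, 60], [150, 151, 149]), ([117, 119, 125], [182, 184, 187])]
changed box 271 389 92 399
```

```bash
python3 -c "
from cell import *
print(close_job())"
```

```text
the job is handed in; nothing more can be done
None
```

I handed the job in at about 20 s: the axle lies in both notches with the three tan rolls hanging between the cheeks, the cover is pushed shut, and the blue roll is still in its bay; I confirmed the shut cover from the contact force at its 111 mm height and from image brightness, not by viewing a picture.

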